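# Clear the dry seasonings off the range into the seasoning rack

## Robot

A 7-joint arm with a two-finger parallel gripper is mounted at the origin on a cart in front of the work surface, level with it; the furniture and walls round the work are solid. World frame = base frame: x ahead of the robot, y to its left, z up, the work surface at z = 0. Lengths are in mm, angles in rad, forces in N, time in s.
With the tool pointing down it reaches from about 400 to 875 mm from the base axis. Payload 4.4 kg.
Tool frame: the origin (TCP) lies on the centre line of the jaws, within the pads' length; the fingertips stand 19 mm ahead of it and the grasp point (between the pads) is the TCP; z points along the fingers, y is the line along which they close (so a half turn about z gives the same grasp; the last joint's range is limited). The gripper opens to 85 mm and grips with 20 to 120 N. Pads are 22 mm wide; open, the fingers measure 114 mm over their backs; the gripper's body (76 mm by 85 mm) begins 54 mm behind the grasp point. The pads swing forward as they close: fully open they stand 13 mm farther back than shut.
Start: joints at [-1.293, 0.628, 0.038, 1.517, -0.027, 0.996, -0.02], TCP at [219.071, 611.985, 250.313] pointing down, gripper open.
Joint ranges: [-3.06, 3.06], [-0.37, 2.12], [-1.25, 1.32], [0.18, 2.47], [-1.1, 4.24], [0.23, 1.98], [-2.94, 2.94]. Speed limits (rad/s): [2.57, 2.57, 3.14, 3.14, 3.14, 3.14, 3.14].

## Interface

Orientations are given as [roll, pitch, yaw] about the fixed x, y, z axes, in that order (R = Rz(yaw) Ry(pitch) Rx(roll)).
In Python, from cell import ctrl, viewer, silhouettes gives the robot as it stands.
- The arm moves only by the shell command python3 -m creep 'ROWS'. ROWS is JSON, a list of rows, each an object with "jaw": the gripper command: -1 is shut, 1 is fully open, values between are in proportion; "xyz": the shift along the tool's x, y, z in mm, a list of three; "angular": the turn, a rotation vector about the tool's x, y, z in rad, a list of three. In form: [{"jaw": jaw, "xyz": [tx, ty, tz], "angular": [rx, ry, rz]}, ...]. A call has 1 to 12 rows; each row is the pose to reach, as a shift and turn from the pose commanded when the call began, along the tool's axes at that moment; what a row does not reach only later rows make up. A row lasts 1/8 s, in which the tool goes at most 62.5 mm and 10.7 degrees, less where a joint would pass 70% of its speed; a pose out of reach is approached as far as the arm can. A call with a gripper value outside its range is refused whole. The fingers move at their own pace and stop on an object; the grip force is fixed at half the most. Time passes only in rows, so rows that repeat a pose let the fingers close. It gives the time, the measured TCP pose, the force, the opening and the grip force at its end, in the units of the state.
- ctrl.read_state(): the state, without advancing time (a new reading comes with each control period).
- viewer.get_image(name): name is "side" or "top" or "wrist"; returns (picture, depth): 384x512x3 uint8, red, green, blue; 384x512 float32, mm along the optical axis (not along the pixel's ray), 0 where there is no reading.
- viewer.camera_model(name): a dict with "fx", "fy", "cx", "cy" (pixels), "T" (4x4, takes a point from camera to world coordinates). Camera axes: x right, y down, z forward; pixel columns grow to the right and rows downward; lengths in mm; the calibration is good to about 2 mm. A picture is of the moment at which its call begins: read the wrist's pose just before it. camera_model takes no time and is no camera call; for the wrist camera it gives the pose at the moment of the call.
- ctrl.finish_job(): hands the job in; it is judged then, once.
Trained networks look in the newest picture that a camera, given by its name, has taken for a name from the list of things; names that differ only in an ending like _2 or _b are one class to them, and where a whole thing is asked for, a point or a joint stands for the part that bears it (a point fixed in the world has none). Each returns a list of dicts, best first, with "score" (0 to 1); they miss things now and then, are a little off and sometimes report something else, mostly with a low value. They report only what shows in the picture. A call takes as long as a camera call.
- silhouettes(camera, target): "pixels" (384x512 bool, what is visible of it) and "xy" ([column, row] in pixels, amid what is visible of it).
The state is a dict: "clock": time; "qpos": joint angles; "qd": joint speeds; "tau": joint torques, N m; "eef_pos": TCP position; "tool_rot": TCP orientation; "force": force on the tool from outside, world axes, zero at the start; "torque": the same for the moment, N m; "width": finger opening in mm; "gripper_force": force on a finger pad.
Only numpy, scipy, OpenCV 4.12 (cv2) and the standard library are available. Lean on these libraries where they do the work, as an engineer would, in place of code of your own. Each camera call takes 0.05 s, during which the arm holds its last target. There are 200 camera calls.

## Task

Before the range is lit, clear the dry seasonings that stand in the middle of it into the steel seasoning rack (what stands along the back edge stays): the two steel shakers go into the wide wells and the two slim dark-capped spice jars into the narrow wells, one in each well, standing upright on the rack's floor. Keep them upright all the way so that nothing spills. The two squeeze bottles with nozzles, the timer and the garlic stand among them and are still in use: leave them standing where they are.

Things in the scene. Friction and masses are not known exactly. Their poses are not given: they have to be found in the camera images.
- rack: fixed sheet-steel rack 165 (x) x 186 (y) x 36 mm, thin wire handle 20 mm out at each y end; left or right of the work. Origin: centre of its underside, x to its back (away from robot at yaw 0), y left, z up. Round wells in the top, floor 6 mm above its underside, 30 mm deep: 2 wide, 73 mm across, front row, at x -40, y +48 and -48 mm; 2 narrow, 57 mm across, back row, at x +40, y +48 and -48 mm.
- shaker_1_center (a point): dry-seasoning shaker: plain steel cylinder 55 mm across and 86 mm tall with a stepped, slightly domed top full of small holes, a small paper label on its side and no nozzle; point at its centre, half-way up (43 mm above its underside); z is its axis, up. The two shakers are interchangeable. Loose, standing, about 0.2 kg.
- shaker_2_center (a point): dry-seasoning shaker: plain steel cylinder 55 mm across and 79 mm tall with a stepped, slightly domed top full of small holes, a small paper label on its side and no nozzle; point at its centre, half-way up (39.5 mm above its underside); z is its axis, up. The two shakers are interchangeable. Loose, standing, about 0.2 kg.
- jar_1_center (a point): spice jar: slim jar 41 mm across and 105 mm tall with a printed dark label and a black or near-black screw cap of the same width; point at its centre, half-way up (52.5 mm above its underside); z is its axis, up. The two jars are interchangeable. Loose, standing, about 0.1 kg.
- jar_2_center (a point): spice jar: slim jar 41 mm across and 105 mm tall with a printed light label and a black or near-black screw cap of the same width with a pale disc on top; point at its centre, half-way up (52.5 mm above its underside); z is its axis, up. The two jars are interchangeable. Loose, standing, about 0.1 kg.
- bottle_1_center (a point): squeeze bottle, does not belong in the rack: pale cylinder 55 mm across with a shoulder and a thin pointed nozzle, 165 mm tall in all; point half-way up (82.5 mm above its underside). Loose, easily knocked over; stays where it is.
- bottle_2_center (a point): squeeze bottle, does not belong in the rack: pale cylinder 55 mm across with a shoulder and a thin pointed nozzle, 160 mm tall in all; point half-way up (80 mm above its underside). Loose, easily knocked over; stays where it is.
- timer_center (a point): wind-up kitchen timer, does not belong in the rack: low pale drum 66 mm across and 48 mm tall with a bar grip on top; point half-way up (24 mm above its underside). Loose; stays where it is.
- garlic_center (a point): bulb of garlic, 60 mm across and 59 mm tall, pinkish white, does not belong in the rack; point half-way up (29.5 mm above its underside). Loose; stays where it is.

How it is judged:
By the outcome, as a careful person would: the job done as asked, in the order asked, and still so for the second after the job is handed in, with the robot touching nothing.
It also fails if it takes over 118 s, if anything falls off the work surface, if the arm or the gripper's body presses on something with over 40 N, if the wrist force passes 120 N, or if a joint passes its speed limit or range.

## Working session

There is one attempt and no reset: what is moved stays moved. The work goes in short steps, Python scripts to look and compute and a shell command to move; the robot and the scene stay as the last step left them, time stands still between calls to the robot, and variables do not carry over. Pictures are saved under pics/ and viewed, at most 14 in all, crops included, and the job is handed in when it is done.

```bash
mkdir -p pics; ls
python3 - <<'E'
from cell import ctrl, viewer, silhouettes
import cv2
s=ctrl.read_state(); print({k:s[k] for k in('clock','eef_pos','tool_rot','width','force')})
for n in('top','side'):
    p,d=viewer.get_image(n); cv2.imwrite(f'pics/{n}0.png',p[:,:,::-1])
    m=viewer.camera_model(n); print(n,m)
E
```

```text
pics
{'clock': 0.0, 'eef_pos': array([218.8397364 , 611.42740736, 249.39006511]), 'tool_rot': array([-3.13969930e+00,  1.70275488e-06,  2.79775620e+00]), 'width': 85.26026474598848, 'force': array([ 0.37042616, -0.94962264,  0.38127947])}
top {'fx': 395.59747626043116, 'fy': 395.59747626043116, 'cx': 256.7948499013091, 'cy': 193.4555796243343, 'T': array([[ 1.08848398e-02, -9.93782520e-01,  1.10805342e-01,
         4.30413088e+02],
       [-9.99850184e-01, -1.23082660e-02, -1.21702664e-02,
        -8.27256172e+00],
       [ 1.34584196e-02, -1.10656270e-01, -9.93767609e-01,
         1.21684437e+03],
       [ 0.00000000e+00,  0.00000000e+00,  0.00000000e+00,
         1.00000000e+00]])}
side {'fx': 403.88876750281753, 'fy': 403.88876750281753, 'cx': 252.95565276851312, 'cy': 186.83715711839076, 'T': array([[ 9.90755448e-01, -6.90281932e-02,  1.16785066e-01,
         4.35101713e+02],
       [-1.35085744e-01, -4.22866671e-01,  8.96066750e-01,
        -1.03810401e+03],
       [-1.24693566e-02, -9.03559011e-01, -4.28282183e-01,
         5.79801890e+02],
       [ 0.00000000e+00,  0.00000000e+00,  0.00000000e+00,
         1.00000000e+00]])}
```

View pics/top0.png

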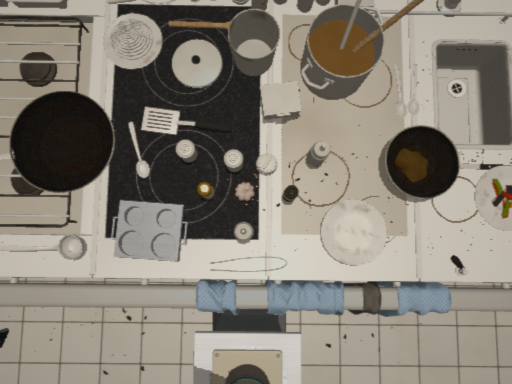

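View pics/side0.png

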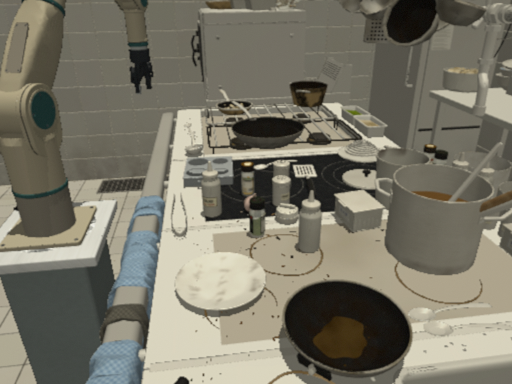

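```bash
cat > h.py <<'E'
from cell import ctrl, viewer, silhouettes
import numpy as np, cv2
def world(n,d,uv=None,m=None):
    """all pixels -> world points HxWx3"""
    m=m or viewer.camera_model(n)
    v,u=np.mgrid[0:d.shape[0],0:d.shape[1]]
    P=np.stack([(u-m['cx'])/m['fx']*d,(v-m['cy'])/m['fy']*d,d],-1)
    return P@m['T'][:3,:3].T+m['T'][:3,3]
E
python3 - <<'E'
from h import *
p,d=viewer.get_image('top'); W=world('top',d)
for t in('rack','shaker_1_center','jar_1_center','bottle_1_center','timer_center','garlic_center'):
    for r in silhouettes('top',t):
        if r['score']<.15: continue
        k=r['pixels']&(d>0); q=W[k]
        zt=np.percentile(q[:,2],95); top=q[q[:,2]>zt-12]
        c,_=cv2.minEnclosingCircle(top[:,:2].astype(np.float32)[:,None])
        print(t,round(r['score'],2),r['xy'],k.sum(),'ztop',zt.round(),'topmean',top.mean(0).round(),'circ',np.round(c),np.round(_),'range',np.percentile(q,[2,98],axis=0).round().tolist())
E
```

```text
rack 0.98 [149.5, 231.7] 3694 ztop 39.0 topmean [455. 298.  36.] circ [449. 297.] 121.0 range [[368.0, 206.0, 2.0], [529.0, 391.0, 40.0]]
shaker_1_center 0.7 [231.8, 160.3] 317 ztop 88.0 topmean [658.  48.  84.] circ [659.  48.] 27.0 range [[633.0, 24.0, 21.0], [683.0, 71.0, 89.0]]
jar_1_center 0.61 [291.8, 190.5] 205 ztop 108.0 topmean [ 561. -118.  105.] circ [ 561. -119.] 20.0 range [[541.0, -136.0, 18.0], [580.0, -99.0, 109.0]]
bottle_1_center 0.79 [246.3, 234.1] 297 ztop 151.0 topmean [447.  15. 152.] circ [449.  16.] 12.0 range [[423.0, -7.0, 100.0], [471.0, 40.0, 163.0]]
timer_center 0.55 [263.1, 161.7] 377 ztop 46.0 topmean [655. -51.  39.] circ [656. -51.] 30.0 range [[626.0, -79.0, 3.0], [684.0, -20.0, 49.0]]
garlic_center 0.59 [243.8, 190.5] 277 ztop 51.0 topmean [568.  15.  44.] circ [569.  14.] 23.0 range [[544.0, -8.0, 2.0], [594.0, 43.0, 53.0]]
garlic_center 0.24 [151.5, 232.1] 3769 ztop 39.0 topmean [455. 299.  36.] circ [450. 298.] 124.0 range [[368.0, 205.0, 2.0], [529.0, 393.0, 40.0]]
```

The top view shows the rack at about (150,231). The loose items are at (186,150), (233,160), (205,189), (290,193), (318,152), (243,231), the garlic at (245,190) and the timer at (264,163). I'll zoom in and measure the ones not yet covered.

Run:
```python
from h import *
p,d=viewer.get_image('top'); W=world('top',d)
cv2.imwrite('pics/crop.png',cv2.resize(p[120:270,105:345,::-1],None,fx=3.3,fy=3.3,interpolation=cv2.INTER_CUBIC))
H=W[...,2]; roi=np.zeros_like(H,bool); roi[125:245,105:345]=1
m=((H>25)&(d>0)&roi).astype(np.uint8)
n,l,st,c=cv2.connectedComponentsWithStats(m)
for i in range(1,n):
    if st[i,4]<40: continue
    q=W[l==i]; zt=np.percentile(q[:,2],97); t=q[q[:,2]>zt-10]
    cc,r=cv2.minEnclosingCircle(t[:,:2].astype(np.float32)[:,None])
    print(c[i].round(),st[i,4],'zt',zt.round(),'top',t.mean(0).round(1),'circ',np.round(cc,1),round(r,1))
# rack: wells from floor-level pixels, and top plate rect
R=(W[...,0]>350)&(W[...,0]<545)&(W[...,1]>195)&(W[...,1]<400)&(d>0)
k=R&(H>30)&(H<45); rect=cv2.minAreaRect(W[k][:,:2].astype(np.float32)); print('rack',rect)
f=(R&(H>1)&(H<22)).astype(np.uint8); n,l,st,c=cv2.connectedComponentsWithStats(f)
for i in range(1,n):
    if st[i,4]>60: q=W[l==i]; print('well',c[i].round(),st[i,4],cv2.minEnclosingCircle(q[:,:2].astype(np.float32)[:,None]),q[:,2].mean().round())
```

```text
[109. 143.] 322 zt 98.0 top [687.  399.   94.9] circ [687.4 410.2] 64.0
[186. 150.] 323 zt 81.0 top [687.6 190.4  77.1] circ [688.4 190.9] 27.8
[318. 153.] 387 zt 150.0 top [ 679.5 -200.   151.7] circ [ 679.5 -200.1] 5.6
[233. 159.] 318 zt 89.0 top [658.7  48.9  84.4] circ [659.5  49.5] 27.6
[266. 163.] 322 zt 48.0 top [656.7 -50.7  42.1] circ [656.8 -52.2] 29.5
[205. 190.] 208 zt 109.0 top [566.7 128.6 105. ] circ [566.8 129.1] 20.1
[244. 191.] 268 zt 52.0 top [567.6  15.3  46.3] circ [569.8  15.7] 22.2
[290. 193.] 205 zt 109.0 top [ 561.  -118.5  105.3] circ [ 561.1 -118.6] 20.1
[148. 221.] 1717 zt 40.0 top [476.6 297.8  36.1] circ [461.8 296.2] 117.2
[243. 231.] 302 zt 156.0 top [447.1  15.9 158. ] circ [446.7  16.4] 6.4
rack ((448.5090637207031, 294.86639404296875), (198.56983947753906, 168.3799591064453), 86.38737487792969)
well [133. 216.] 271 ((493.0301208496094, 352.7862548828125), 28.893295288085938) 6.0
well [165. 218.] 275 ((486.927001953125, 254.76039123535156), 28.96102523803711) 6.0
well [130. 242.] 462 ((411.6192321777344, 357.3031311035156), 37.136417388916016) 6.0
well [163. 245.] 466 ((404.998779296875, 260.04473876953125), 36.8840446472168) 6.0
```

View pics/crop.png

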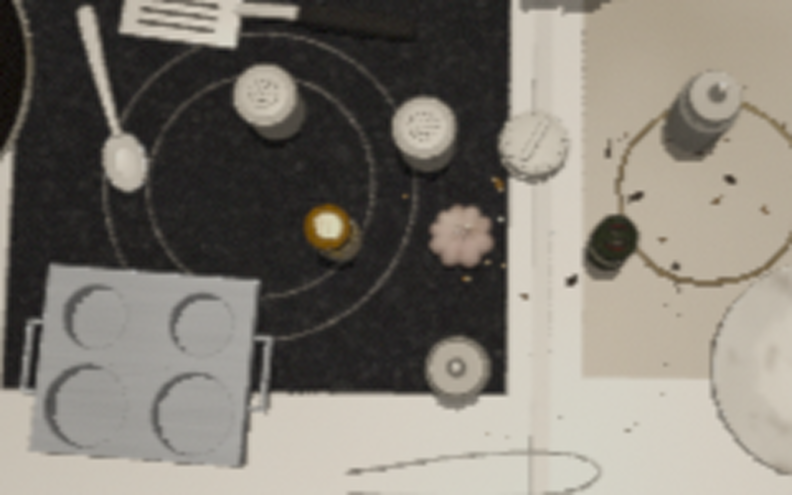

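The crop shows the two hole-topped shakers at full-frame (186,150) and (233,160), and jars at (205,189) (pale disc on the cap) and (290,193) (dark cap). The bottles, timer and garlic are as measured. Next I'll locate the well rims and plan the route.

Run:
```python
from h import *
p,d=viewer.get_image('top'); m=viewer.camera_model('top'); W=world('top',d); H=W[...,2]
C=m['T'][:3,3]; D=W-C; P=C+D*((36-C[2])/D[...,2])[...,None]   # rays on plane z=36
R=(P[...,0]>360)&(P[...,0]<535)&(P[...,1]>205)&(P[...,1]<395)&(d>0)
n,l,st,c=cv2.connectedComponentsWithStats((R&(H<29)).astype(np.uint8),connectivity=4)
cs=[]
for i in range(1,n):
    if st[i,4]>200:
        q=P[l==i][:,:2].astype(np.float32); print(st[i,4],q.mean(0).round(1),cv2.minEnclosingCircle(q[:,None]))
# opposite side of the plate: top plate extents incl. holes
k=R&(H>32)&(H<42); q=P[k][:,:2]; print(np.percentile(q,[1,99],axis=0))
# tall things under the way
t=(H>60)&(W[...,0]>380)&(W[...,0]<800)&(W[...,1]>80)&(W[...,1]<650)
print('wide tall max', H[t].max() if t.any() else 0)
p2,_=viewer.get_image('side'); cv2.imwrite('pics/side1.png',cv2.resize(p2[130:260,170:470,::-1],None,fx=2.6,fy=2.6))
```

```text
278 [491.6 343.9] ((491.2620544433594, 343.7945251464844), 27.964895248413086)
282 [485.3 248.2] ((485.3609924316406, 247.96714782714844), 28.159095764160156)
469 [412.  348.7] ((412.1037292480469, 348.644287109375), 35.791255950927734)
474 [405.7 253.4] ((405.523681640625, 253.18260192871094), 35.94230270385742)
[[364.53572782 206.54920511]
 [532.36367403 392.25205804]]
wide tall max 110.88721984568383<stdin>:3: RuntimeWarning: divide by zero encountered in divide
<stdin>:3: RuntimeWarning: invalid value encountered in multiply
```

View pics/side1.png

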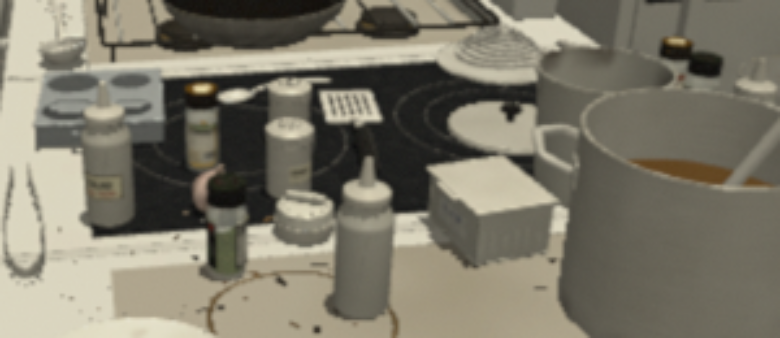

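```bash
python3 -m creep '[{"jaw":0.7,"xyz":[0,0,0],"angular":[0,0,-0.18]},{"jaw":0.7,"xyz":[0,0,0],"angular":[0,0,-0.344]},{"jaw":0.7,"xyz":[0,0,0],"angular":[0,0,-0.344]}]'
```

```text
clock: 0.98
eef_pos: [219.2, 611.9, 250.4]
tool_rot: [3.141, -0.0, 3.14]
force: [0.1, 1.0, -1.2]
width: 72.6
gripper_force: 0.0
```

The side crop confirms the jars (caps near crop (200,90) and (225,185)), the shakers behind them at (290,100) and (290,155), and the back-edge jars, which stay. I'll move over the first shaker now.

```bash
python3 -m creep '[{"jaw":0.7,"xyz":[-469,-421,0],"angular":[0,0,0]},{"jaw":0.7,"xyz":[-469,-421,0],"angular":[0,0,0]},{"jaw":0.7,"xyz":[-469,-421,0],"angular":[0,0,0]},{"jaw":0.7,"xyz":[-469,-421,0],"angular":[0,0,0]},{"jaw":0.7,"xyz":[-469,-421,0],"angular":[0,0,0]},{"jaw":0.7,"xyz":[-469,-421,0],"angular":[0,0,0]},{"jaw":0.7,"xyz":[-469,-421,0],"angular":[0,0,0]},{"jaw":0.7,"xyz":[-469,-421,0],"angular":[0,0,0]},{"jaw":0.7,"xyz":[-469,-421,0],"angular":[0,0,0]},{"jaw":0.7,"xyz":[-469,-421,0],"angular":[0,0,0]},{"jaw":0.7,"xyz":[-469,-421,0],"angular":[0,0,0]},{"jaw":0.7,"xyz":[-469,-421,0],"angular":[0,0,0]}]'
python3 - <<'E'
from h import *
s=ctrl.read_state(); print(s['clock'],s['eef_pos'],s['tool_rot'],s['qpos'].round(2) if hasattr(s['qpos'],'round') else s['qpos'])
p,d=viewer.get_image('wrist'); cv2.imwrite('pics/wrist0.png',p[:,:,::-1]); W=world('wrist',d); H=W[...,2]
m=((H>65)&(H<95)&(d>0)).astype(np.uint8); n,l,st,c=cv2.connectedComponentsWithStats(m)
for i in range(1,n):
    if st[i,4]<200: continue
    q=W[l==i]; zt=np.percentile(q[:,2],97); t=q[q[:,2]>zt-10]
    print(c[i].round(),st[i,4],zt.round(1),cv2.minEnclosingCircle(t[:,:2].astype(np.float32)[:,None]))
E
```

```text
clock: 2.48
eef_pos: [688.0, 190.9, 249.8]
tool_rot: [3.141, -0.001, 3.139]
force: [-0.0, 0.4, -0.2]
width: 72.6
gripper_force: 0.0
2.475 [687.99877661 190.89804415 249.82187737] [ 3.14124503e+00 -9.51712353e-04  3.13875168e+00] [-0.28  0.73 -0.05  1.31  0.04  1.11  1.23]
[202.  60.] 265 94.1 ((573.07177734375, 137.11801147460938), 18.482736587524414)
[475. 161.] 714 94.8 ((680.2171630859375, 409.6636047363281), 65.5853271484375)
[113. 153.] 2675 86.2 ((662.143310546875, 50.87044143676758), 27.83708953857422)
[256. 179.] 2181 79.2 ((690.2839965820312, 192.875732421875), 27.719064712524414)
[489. 280.] 983 92.7 ((794.4630126953125, 446.953125), 53.23228454589844)
[112. 375.] 501 93.7 ((946.2120361328125, 11.674286842346191), 19.5454044342041)
```

```bash
python3 -m creep '[{"jaw":0.7,"xyz":[-1,1,60],"angular":[0,0,0]},{"jaw":0.7,"xyz":[-1,1,120],"angular":[0,0,0]},{"jaw":0.7,"xyz":[-1,1,160],"angular":[0,0,0]},{"jaw":0.7,"xyz":[-1,1,188],"angular":[0,0,0]},{"jaw":0.7,"xyz":[-1,1,188],"angular":[0,0,0]},{"jaw":-0.2,"xyz":[-1,1,188],"angular":[0,0,0]},{"jaw":-0.2,"xyz":[-1,1,188],"angular":[0,0,0]},{"jaw":-0.2,"xyz":[-1,1,188],"angular":[0,0,0]},{"jaw":-0.2,"xyz":[-1,1,188],"angular":[0,0,0]},{"jaw":-0.2,"xyz":[-1,1,188],"angular":[0,0,0]}]'
```

```text
clock: 3.78
eef_pos: [690.3, 192.9, 64.5]
tool_rot: [3.14, 0.003, -3.141]
force: [-1.0, 1.0, 6.8]
width: 53.5
gripper_force: 63.6
```

```bash
python3 -m creep '[{"jaw":-0.2,"xyz":[0,0,-20],"angular":[0,0,0]},{"jaw":-0.2,"xyz":[0,0,-60],"angular":[0,0,0]},{"jaw":-0.2,"xyz":[0,0,-100],"angular":[0,0,0]},{"jaw":-0.2,"xyz":[45,25,-100],"angular":[0,0,0]},{"jaw":-0.2,"xyz":[95,54,-100],"angular":[0,0,0]},{"jaw":-0.2,"xyz":[145,82,-100],"angular":[0,0,0]},{"jaw":-0.2,"xyz":[195,110,-100],"angular":[0,0,0]},{"jaw":-0.2,"xyz":[245,138,-100],"angular":[0,0,0]},{"jaw":-0.2,"xyz":[265,149,-100],"angular":[0,0,0]},{"jaw":-0.2,"xyz":[276,157,-100],"angular":[0,0,0]},{"jaw":-0.2,"xyz":[276,157,-100],"angular":[0,0,0]}]'
cat > rims.py <<'E'
from h import *
def rims(cam,d):
    m=viewer.camera_model(cam); W=world(cam,d); H=W[...,2]
    C=m['T'][:3,3]; D=W-C; D[...,2][D[...,2]==0]=-1e-9; P=C+D*((36-C[2])/D[...,2])[...,None]
    R=(P[...,0]>355)&(P[...,0]<540)&(P[...,1]>205)&(P[...,1]<395)&(d>0)
    n,l,st,c=cv2.connectedComponentsWithStats((R&(H<29)).astype(np.uint8),connectivity=4)
    for i in range(1,n):
        if st[i,4]>200:
            q=P[l==i][:,:2].astype(np.float32); print('rim',c[i].round(),st[i,4],q.mean(0).round(1),cv2.minEnclosingCircle(q[:,None]))
E
python3 - <<'E'
from rims import *
s=ctrl.read_state(); print(s['clock'],s['eef_pos'])
p,d=viewer.get_image('wrist'); cv2.imwrite('pics/wrist1.png',p[:,:,::-1]); rims('wrist',d)
p,d=viewer.get_image('top'); W=world('top',d); k=(W[...,2]>75)&(W[...,2]<260)&(W[...,1]>300)&(W[...,1]<400)&(W[...,0]<470)
E
```

```text
clock: 5.15
eef_pos: [413.3, 349.5, 162.9]
tool_rot: [3.141, 0.001, -3.141]
force: [0.5, 0.1, -1.5]
width: 53.5
gripper_force: 63.3
5.15 [413.30455061 349.53650106 162.89571072]
rim [207. 133.] 3836 [363.3 309.1] ((389.8514404296875, 299.7659912109375), 100.80825805664062)
rim [145. 184.] 5094 [406.9 253.2] ((408.1204833984375, 253.2700653076172), 35.79401397705078)
rim [254. 177.] 2802 [400.3 347.6] ((414.26123046875, 347.81866455078125), 35.87217712402344)
rim [146. 263.] 1947 [484.4 244.7] ((486.87811279296875, 247.6852264404297), 27.578126907348633)
```

View pics/wrist1.png

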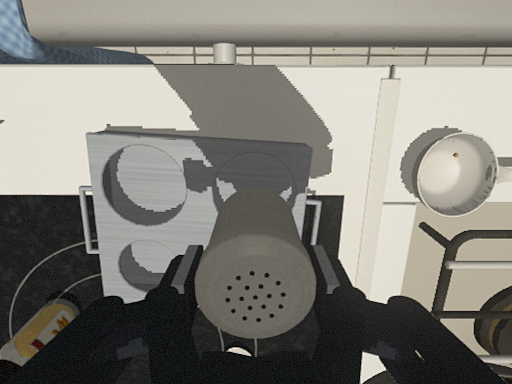

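The wrist view shows the shaker upright in the jaws above the left wide well (about (254,177)). The right wide well is at (145,184) and is free. Lowering.

```bash
python3 -m creep '[{"jaw":-0.2,"xyz":[-1,-1,30],"angular":[0,0,0]},{"jaw":-0.2,"xyz":[-1,-1,60],"angular":[0,0,0]},{"jaw":-0.2,"xyz":[-1,-1,80],"angular":[0,0,0]},{"jaw":-0.2,"xyz":[-1,-1,88],"angular":[0,0,0]},{"jaw":-0.2,"xyz":[-1,-1,91],"angular":[0,0,0]},{"jaw":-0.2,"xyz":[-1,-1,91],"angular":[0,0,0]}]'
```

```text
clock: 6.0
eef_pos: [414.8, 348.1, 71.8]
tool_rot: [3.141, 0.001, 3.141]
force: [0.5, 0.0, -1.8]
width: 53.9
gripper_force: 63.3
```

```bash
python3 -m creep '[{"jaw":-0.2,"xyz":[0,0,2],"angular":[0,0,0]},{"jaw":-0.2,"xyz":[0,0,3],"angular":[0,0,0]},{"jaw":-0.2,"xyz":[0,0,3],"angular":[0,0,0]}]'
```

```text
clock: 6.38
eef_pos: [414.7, 348.4, 70.3]
tool_rot: [3.14, 0.002, -3.141]
force: [-1.3, -1.8, 13.0]
width: 53.6
gripper_force: 64.7
```

```bash
python3 -m creep '[{"jaw":0.7,"xyz":[0,0,-1],"angular":[0,0,0]},{"jaw":0.7,"xyz":[0,0,-1],"angular":[0,0,0]},{"jaw":0.7,"xyz":[0,0,-1],"angular":[0,0,0]},{"jaw":0.7,"xyz":[0,0,-50],"angular":[0,0,0]},{"jaw":0.7,"xyz":[0,0,-112],"angular":[0,0,0]},{"jaw":0.7,"xyz":[-247,-297,-112],"angular":[0,0,0]},{"jaw":0.7,"xyz":[-247,-297,-112],"angular":[0,0,0]},{"jaw":0.7,"xyz":[-247,-297,-112],"angular":[0,0,0]},{"jaw":0.7,"xyz":[-247,-297,-112],"angular":[0,0,0]},{"jaw":0.7,"xyz":[-247,-297,-112],"angular":[0,0,0]},{"jaw":0.7,"xyz":[-247,-297,-112],"angular":[0,0,0]},{"jaw":0.7,"xyz":[-247,-297,-112],"angular":[0,0,0]}]'
python3 - <<'E'
from h import *
print(ctrl.read_state()['eef_pos'])
p,d=viewer.get_image('wrist'); cv2.imwrite('pics/wrist2.png',p[:,:,::-1]); W=world('wrist',d); H=W[...,2]
m=((H>30)&(H<115)&(d>0)).astype(np.uint8); n,l,st,c=cv2.connectedComponentsWithStats(m)
for i in range(1,n):
    if st[i,4]<200: continue
    q=W[l==i]; zt=np.percentile(q[:,2],97); t=q[q[:,2]>zt-10]
    print(c[i].round(),st[i,4],zt.round(1),cv2.minEnclosingCircle(t[:,:2].astype(np.float32)[:,None]))
E
```

```text
clock: 7.88
eef_pos: [663.5, 44.2, 179.7]
tool_rot: [-3.138, 0.001, 3.134]
force: [-0.8, 0.4, -0.2]
width: 72.7
gripper_force: 0.0
[663.45746094  44.23796865 179.71250449]
[483.  12.] 1402 36.8 ((522.2151489257812, 224.98529052734375), 25.520320892333984)
[38. 71.] 4674 105.0 ((564.7607421875, -114.04891967773438), 19.91433334350586)
[380.  72.] 5116 105.8 ((569.3758544921875, 129.74966430664062), 20.61836051940918)
[221.  81.] 3216 52.7 ((570.2933349609375, 17.24469566345215), 15.696206092834473)
[154. 182.] 3189 46.9 ((657.2459106445312, -50.181556701660156), 24.829593658447266)
[262. 196.] 4095 85.8 ((661.613525390625, 50.661155700683594), 27.60944175720215)
[ 13. 211.] 1398 65.2 ((688.1024169921875, -181.69692993164062), 19.931852340698242)
[181. 338.] 594 63.3 ((820.1600341796875, -36.132667541503906), 23.497570037841797)
[112. 375.] 537 64.6 ((856.52392578125, -110.182373046875), 22.857027053833008)
```

View pics/wrist2.png

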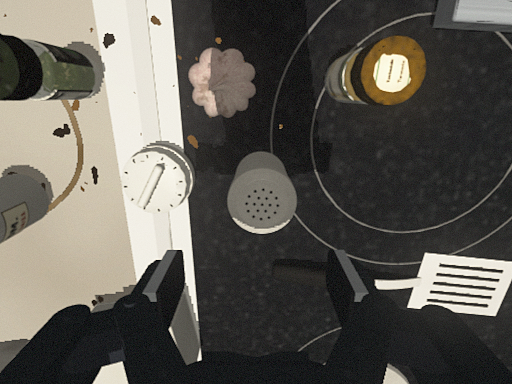

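The shaker sits at (262,196) in the wrist view between the open pads. The timer is at (157,178), the garlic at (221,82) and the jars at the upper edges. The pads clear all of them, so I'll descend and grip.

```bash
python3 -m creep '[{"jaw":0.7,"xyz":[0,0,0],"angular":[0,0,0]},{"jaw":0.7,"xyz":[0,0,20],"angular":[0,0,0]},{"jaw":0.7,"xyz":[0,0,60],"angular":[0,0,0]},{"jaw":0.7,"xyz":[0,0,95],"angular":[0,0,0]},{"jaw":0.7,"xyz":[0,0,112],"angular":[0,0,0]},{"jaw":0.7,"xyz":[0,0,112],"angular":[0,0,0]},{"jaw":-0.2,"xyz":[0,0,112],"angular":[0,0,0]},{"jaw":-0.2,"xyz":[0,0,112],"angular":[0,0,0]},{"jaw":-0.2,"xyz":[0,0,112],"angular":[0,0,0]},{"jaw":-0.2,"xyz":[0,0,112],"angular":[0,0,0]},{"jaw":-0.2,"xyz":[0,0,112],"angular":[0,0,0]}]'
```

```text
clock: 9.3
eef_pos: [662.6, 51.3, 70.2]
tool_rot: [3.141, 0.003, -3.142]
force: [-0.4, -0.0, 6.9]
width: 53.9
gripper_force: 63.7
```

```bash
python3 -m creep '[{"jaw":-0.2,"xyz":[0,0,-20],"angular":[0,0,0]},{"jaw":-0.2,"xyz":[0,0,-60],"angular":[0,0,0]},{"jaw":-0.2,"xyz":[0,0,-105],"angular":[0,0,0]},{"jaw":-0.2,"xyz":[0,0,-140],"angular":[0,0,0]},{"jaw":-0.2,"xyz":[40,32,-140],"angular":[0,0,0]},{"jaw":-0.2,"xyz":[84,67,-140],"angular":[0,0,0]},{"jaw":-0.2,"xyz":[128,102,-140],"angular":[0,0,0]},{"jaw":-0.2,"xyz":[172,137,-140],"angular":[0,0,0]},{"jaw":-0.2,"xyz":[216,172,-140],"angular":[0,0,0]},{"jaw":-0.2,"xyz":[242,193,-140],"angular":[0,0,0]},{"jaw":-0.2,"xyz":[253,203,-140],"angular":[0,0,0]},{"jaw":-0.2,"xyz":[253,203,-140],"angular":[0,0,0]}]'
python3 -m creep '[{"jaw":-0.2,"xyz":[0,0,40],"angular":[0,0,0]},{"jaw":-0.2,"xyz":[0,0,80],"angular":[0,0,0]},{"jaw":-0.2,"xyz":[0,0,100],"angular":[0,0,0]},{"jaw":-0.2,"xyz":[0,0,100],"angular":[0,0,0]}]'
python3 - <<'E'
from rims import *
p,d=viewer.get_image('wrist'); cv2.imwrite('pics/wrist3.png',p[:,:,::-1]); rims('wrist',d)
E
```

```text
clock: 10.8
eef_pos: [408.4, 254.3, 208.9]
tool_rot: [3.141, 0.001, -3.14]
force: [-0.1, -0.1, -2.6]
width: 53.8
gripper_force: 63.6
clock: 11.3
eef_pos: [409.0, 252.1, 107.0]
tool_rot: [-3.139, -0.002, 3.139]
force: [0.1, -0.5, -2.2]
width: 53.6
gripper_force: 63.7
rim [339. 151.] 5863 [363.6 306.6] ((392.7472839355469, 299.94586181640625), 101.99308776855469)
rim [260. 191.] 2535 [390.8 255.6] ((407.6781005859375, 253.7324676513672), 35.95003128051758)
rim [385. 204.] 2189 [400.2 341.6] ((413.88970947265625, 348.5002136230469), 35.919307708740234)
rim [378. 294.] 399 [473.2 346.3] ((471.655029296875, 346.5745849609375), 14.750839233398438)
```

View pics/wrist3.png

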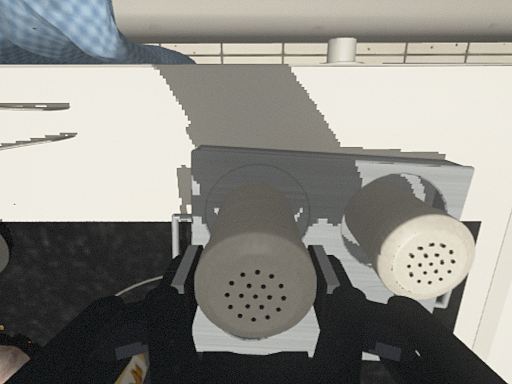

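The second shaker is centred over the right well at (260,191), and the first one stands in the left well at (390,210). Lowering.

```bash
python3 -m creep '[{"jaw":-0.2,"xyz":[0,0,15],"angular":[0,0,0]},{"jaw":-0.2,"xyz":[0,0,28],"angular":[0,0,0]},{"jaw":-0.2,"xyz":[0,0,31],"angular":[0,0,0]},{"jaw":-0.2,"xyz":[0,0,33],"angular":[0,0,0]},{"jaw":-0.2,"xyz":[0,0,34],"angular":[0,0,0]},{"jaw":-0.2,"xyz":[0,0,34],"angular":[0,0,0]}]'
```

```text
clock: 12.1
eef_pos: [407.6, 253.7, 76.1]
tool_rot: [-3.141, -0.0, -3.141]
force: [-4.4, -3.1, 18.7]
width: 53.8
gripper_force: 66.1
```

```bash
python3 -m creep '[{"jaw":0.7,"xyz":[0,0,-1],"angular":[0,0,0]},{"jaw":0.7,"xyz":[0,0,-1],"angular":[0,0,0]},{"jaw":0.7,"xyz":[0,0,-1],"angular":[0,0,0]},{"jaw":0.7,"xyz":[0,0,-50],"angular":[0,0,0]},{"jaw":0.7,"xyz":[0,0,-110],"angular":[0,0,0]},{"jaw":0.7,"xyz":[0,0,-126],"angular":[0,0,0]},{"jaw":0.7,"xyz":[-48,-37,-126],"angular":[0,0,0]},{"jaw":0.7,"xyz":[-96,-74,-126],"angular":[0,0,0]},{"jaw":0.7,"xyz":[-140,-107,-126],"angular":[0,0,0]},{"jaw":0.7,"xyz":[-161,-123,-126],"angular":[0,0,0]},{"jaw":0.7,"xyz":[-161,-123,-126],"angular":[0,0,0]}]'
python3 -m creep '[{"jaw":0.7,"xyz":[0,0,25],"angular":[0,0,0]},{"jaw":0.7,"xyz":[0,0,70],"angular":[0,0,0]},{"jaw":0.7,"xyz":[0,0,105],"angular":[0,0,0]},{"jaw":0.7,"xyz":[0,0,125],"angular":[0,0,0]},{"jaw":0.7,"xyz":[0,0,125],"angular":[0,0,0]},{"jaw":-0.5,"xyz":[0,0,125],"angular":[0,0,0]},{"jaw":-0.5,"xyz":[0,0,125],"angular":[0,0,0]},{"jaw":-0.5,"xyz":[0,0,125],"angular":[0,0,0]},{"jaw":-0.5,"xyz":[0,0,125],"angular":[0,0,0]},{"jaw":-0.5,"xyz":[0,0,125],"angular":[0,0,0]},{"jaw":-0.5,"xyz":[0,0,125],"angular":[0,0,0]}]'
```

```text
clock: 13.48
eef_pos: [570.5, 128.7, 199.7]
tool_rot: [-3.141, 0.0, 3.138]
force: [0.3, 0.5, -0.2]
width: 72.7
gripper_force: 0.0
clock: 14.85
eef_pos: [569.9, 131.5, 76.6]
tool_rot: [3.141, 0.002, -3.141]
force: [-1.6, -0.4, 6.6]
width: 40.1
gripper_force: 59.9
```

```bash
python3 -m creep '[{"jaw":-0.5,"xyz":[0,0,-20],"angular":[0,0,0]},{"jaw":-0.5,"xyz":[0,0,-60],"angular":[0,0,0]},{"jaw":-0.5,"xyz":[0,0,-100],"angular":[0,0,0]},{"jaw":-0.5,"xyz":[0,0,-115],"angular":[0,0,0]},{"jaw":-0.5,"xyz":[15,40,-115],"angular":[0,0,0]},{"jaw":-0.5,"xyz":[32,90,-115],"angular":[0,0,0]},{"jaw":-0.5,"xyz":[50,140,-115],"angular":[0,0,0]},{"jaw":-0.5,"xyz":[66,186,-115],"angular":[0,0,0]},{"jaw":-0.5,"xyz":[73,206,-115],"angular":[0,0,0]},{"jaw":-0.5,"xyz":[75.5,213,-115],"angular":[0,0,0]},{"jaw":-0.5,"xyz":[75.5,213,-115],"angular":[0,0,0]}]'
python3 -m creep '[{"jaw":-0.5,"xyz":[0,0,30],"angular":[0,0,0]},{"jaw":-0.5,"xyz":[0,0,55],"angular":[0,0,0]},{"jaw":-0.5,"xyz":[0,0,65],"angular":[0,0,0]},{"jaw":-0.5,"xyz":[0,0,65],"angular":[0,0,0]}]'
python3 - <<'E'
from rims import *
p,d=viewer.get_image('wrist'); cv2.imwrite('pics/wrist4.png',p[:,:,::-1]); rims('wrist',d)
E
```

```text
clock: 16.23
eef_pos: [494.1, 342.6, 189.9]
tool_rot: [-3.14, -0.0, 3.14]
force: [0.5, -0.9, -1.3]
width: 39.7
gripper_force: 60.4
clock: 16.73
eef_pos: [494.1, 342.6, 125.0]
tool_rot: [-3.14, -0.001, 3.14]
force: [0.2, 0.5, -1.1]
width: 40.0
gripper_force: 60.4
rim [208.  10.] 5703 [363.8 314.2] ((367.3408203125, 299.9776611328125), 95.34417724609375)
rim [147.  84.] 2406 [407.3 271.3] ((408.5491943359375, 254.86553955078125), 35.8311882019043)
rim [255.  60.] 1018 [392.6 343. ] ((414.46087646484375, 349.3918151855469), 35.97272491455078)
rim [321. 206.] 601 [493.7 392.8] ((482.44439697265625, 394.1355285644531), 50.46546173095703)
rim [130. 198.] 4055 [486.8 249.6] ((487.6104736328125, 249.77110290527344), 27.94564437866211)
rim [262. 191.] 1550 [481.  348.3] ((493.37652587890625, 344.4234924316406), 28.04448890686035)
rim [129. 256.] 1026 [535.7 242.2] ((535.29833984375, 247.53611755371094), 42.5217170715332)
```

View pics/wrist4.png

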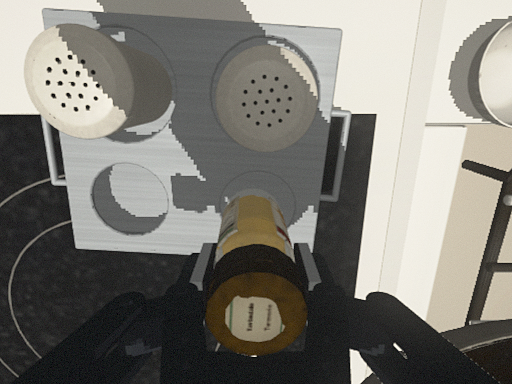

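The wrist view shows both shakers standing in the wide wells at (80,85) and (265,95). The jar is over the left narrow well at (258,191) and lines up. Lowering.

```bash
python3 -m creep '[{"jaw":-0.5,"xyz":[0,0,20],"angular":[0,0,0]},{"jaw":-0.5,"xyz":[0,0,37],"angular":[0,0,0]},{"jaw":-0.5,"xyz":[0,0,41],"angular":[0,0,0]},{"jaw":-0.5,"xyz":[0,0,43],"angular":[0,0,0]},{"jaw":-0.5,"xyz":[0,0,44],"angular":[0,0,0]},{"jaw":-0.5,"xyz":[0,0,44],"angular":[0,0,0]}]'
```

```text
clock: 17.52
eef_pos: [493.9, 344.0, 82.6]
tool_rot: [3.141, 0.001, -3.142]
force: [-1.4, -1.4, 4.2]
width: 39.9
gripper_force: 61.3
```

```bash
python3 -m creep '[{"jaw":0.5,"xyz":[0,0,0],"angular":[0,0,0]},{"jaw":0.5,"xyz":[0,0,0],"angular":[0,0,0]},{"jaw":0.5,"xyz":[0,0,0],"angular":[0,0,0]},{"jaw":0.5,"xyz":[0,0,-50],"angular":[0,0,0]},{"jaw":0.7,"xyz":[0,0,-110],"angular":[0,0,0]},{"jaw":0.7,"xyz":[0,0,-110],"angular":[0,0,0]}]'
python3 -m creep '[{"jaw":0.7,"xyz":[-70.5,-459.5,0],"angular":[0,0,0]},{"jaw":0.7,"xyz":[-70.5,-459.5,0],"angular":[0,0,0]},{"jaw":0.7,"xyz":[-70.5,-459.5,0],"angular":[0,0,0]},{"jaw":0.7,"xyz":[-70.5,-459.5,0],"angular":[0,0,0]},{"jaw":0.7,"xyz":[-70.5,-459.5,0],"angular":[0,0,0]},{"jaw":0.7,"xyz":[-70.5,-459.5,0],"angular":[0,0,0]},{"jaw":0.7,"xyz":[-70.5,-459.5,0],"angular":[0,0,0]},{"jaw":0.7,"xyz":[-70.5,-459.5,0],"angular":[0,0,0]},{"jaw":0.7,"xyz":[-70.5,-459.5,0],"angular":[0,0,0]},{"jaw":0.7,"xyz":[-70.5,-459.5,0],"angular":[0,0,0]}]'
python3 - <<'E'
from h import *
print(ctrl.read_state()['eef_pos'])
p,d=viewer.get_image('wrist'); cv2.imwrite('pics/wrist5.png',p[:,:,::-1]); W=world('wrist',d); H=W[...,2]
m=((H>60)&(H<115)&(d>0)).astype(np.uint8); n,l,st,c=cv2.connectedComponentsWithStats(m)
for i in range(1,n):
    if st[i,4]<400: continue
    q=W[l==i]; zt=np.percentile(q[:,2],97); t=q[q[:,2]>zt-10]
    print(c[i].round(),st[i,4],zt.round(1),cv2.minEnclosingCircle(t[:,:2].astype(np.float32)[:,None]))
E
```

```text
clock: 18.27
eef_pos: [496.4, 346.1, 196.2]
tool_rot: [3.135, 0.008, 3.142]
force: [0.6, 1.1, -0.8]
width: 72.7
gripper_force: 0.0
clock: 19.52
eef_pos: [563.8, -113.7, 190.7]
tool_rot: [3.14, -0.001, -3.14]
force: [0.2, -0.0, 0.1]
width: 72.4
gripper_force: 0.0
[ 563.79824422 -113.68829335  190.66112475]
[423.  50.] 4200 114.0 ((450.7027893066406, 14.005635261535645), 26.471500396728516)
[248. 202.] 2748 106.1 ((564.219970703125, -119.43596649169922), 20.4647159576416)
[183. 319.] 893 110.4 ((682.238525390625, -181.98614501953125), 17.489927291870117)
```

```bash
python3 -m creep '[{"jaw":0.7,"xyz":[0,-1.5,25],"angular":[0,0,0]},{"jaw":0.7,"xyz":[0,-1.5,65],"angular":[0,0,0]},{"jaw":0.7,"xyz":[0,-1.5,98],"angular":[0,0,0]},{"jaw":0.7,"xyz":[0,-1.5,116],"angular":[0,0,0]},{"jaw":0.7,"xyz":[0,-1.5,116],"angular":[0,0,0]},{"jaw":-0.5,"xyz":[0,-1.5,116],"angular":[0,0,0]},{"jaw":-0.5,"xyz":[0,-1.5,116],"angular":[0,0,0]},{"jaw":-0.5,"xyz":[0,-1.5,116],"angular":[0,0,0]},{"jaw":-0.5,"xyz":[0,-1.5,116],"angular":[0,0,0]},{"jaw":-0.5,"xyz":[0,-1.5,116],"angular":[0,0,0]},{"jaw":-0.5,"xyz":[0,-1.5,116],"angular":[0,0,0]}]'
```

```text
clock: 20.95
eef_pos: [565.3, -117.1, 76.7]
tool_rot: [-3.141, 0.003, 3.142]
force: [-0.7, -0.0, 6.8]
width: 39.5
gripper_force: 59.7
```

```bash
python3 -m creep '[{"jaw":-0.5,"xyz":[0,0,-20],"angular":[0,0,0]},{"jaw":-0.5,"xyz":[0,0,-60],"angular":[0,0,0]},{"jaw":-0.5,"xyz":[0,0,-100],"angular":[0,0,0]},{"jaw":-0.5,"xyz":[0,0,-115],"angular":[0,0,0]},{"jaw":-0.5,"xyz":[0,40,-115],"angular":[0,0,0]},{"jaw":-0.5,"xyz":[15,90,-115],"angular":[0,0,0]},{"jaw":-0.5,"xyz":[25,140,-115],"angular":[0,0,0]},{"jaw":-0.5,"xyz":[40,190,-115],"angular":[0,0,0]},{"jaw":-0.5,"xyz":[50,240,-115],"angular":[0,0,0]},{"jaw":-0.5,"xyz":[60,290,-115],"angular":[0,0,0]},{"jaw":-0.5,"xyz":[70,335,-115],"angular":[0,0,0]},{"jaw":-0.5,"xyz":[76.5,366.5,-115],"angular":[0,0,0]}]'
python3 -m creep '[{"jaw":-0.5,"xyz":[0,0,0],"angular":[0,0,0]},{"jaw":-0.5,"xyz":[0,0,30],"angular":[0,0,0]},{"jaw":-0.5,"xyz":[0,0,55],"angular":[0,0,0]},{"jaw":-0.5,"xyz":[0,0,65],"angular":[0,0,0]},{"jaw":-0.5,"xyz":[0,0,65],"angular":[0,0,0]}]'
python3 - <<'E'
from rims import *
p,d=viewer.get_image('wrist'); cv2.imwrite('pics/wrist6.png',p[:,:,::-1]); rims('wrist',d)
E
```

```text
clock: 22.45
eef_pos: [486.1, 251.8, 189.4]
tool_rot: [3.142, -0.002, -3.139]
force: [0.3, -1.0, -0.8]
width: 39.5
gripper_force: 60.4
clock: 23.08
eef_pos: [487.4, 248.5, 124.7]
tool_rot: [-3.14, -0.001, 3.141]
force: [-0.1, -0.7, -0.0]
width: 39.6
gripper_force: 60.4
rim [348.  21.] 7797 [363.7 306.3] ((396.519775390625, 299.87750244140625), 103.37062072753906)
rim [220.  91.] 313 [405.4 225.2] ((407.8850402832031, 241.38656616210938), 33.39058303833008)
rim [382.  92.] 2404 [406.3 333.2] ((414.709228515625, 347.9132385253906), 35.9303092956543)
rim [449. 196.] 371 [478.5 393. ] ((476.0851745605469, 394.3730773925781), 28.4123477935791)
rim [257. 191.] 1402 [474.5 249.9] ((487.79364013671875, 248.5020294189453), 28.00847053527832)
rim [376. 203.] 905 [484.3 339. ] ((493.8138427734375, 343.2224426269531), 27.963220596313477)
rim [352. 267.] 202 [538.5 326.6] ((538.0181884765625, 329.2344970703125), 22.87535285949707)
```

View pics/wrist6.png

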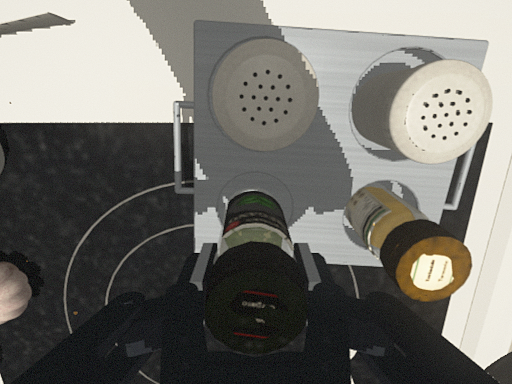

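The last jar is centred over the right narrow well at (257,191), and the other three stand in their wells. Lowering.

```bash
python3 -m creep '[{"jaw":-0.5,"xyz":[0,-0.5,20],"angular":[0,0,0]},{"jaw":-0.5,"xyz":[0,-0.5,37],"angular":[0,0,0]},{"jaw":-0.5,"xyz":[0,-0.5,41],"angular":[0,0,0]},{"jaw":-0.5,"xyz":[0,-0.5,43],"angular":[0,0,0]},{"jaw":-0.5,"xyz":[0,-0.5,44],"angular":[0,0,0]},{"jaw":-0.5,"xyz":[0,-0.5,44],"angular":[0,0,0]}]'
```

```text
clock: 23.88
eef_pos: [487.9, 249.0, 82.7]
tool_rot: [3.141, 0.001, -3.141]
force: [-1.2, -1.8, 8.4]
width: 39.7
gripper_force: 61.5
```

```bash
python3 -m creep '[{"jaw":0.5,"xyz":[0,0,0],"angular":[0,0,0]},{"jaw":0.5,"xyz":[0,0,0],"angular":[0,0,0]},{"jaw":0.5,"xyz":[0,0,0],"angular":[0,0,0]},{"jaw":0.5,"xyz":[0,0,-50],"angular":[0,0,0]},{"jaw":0.5,"xyz":[0,0,-110],"angular":[0,0,0]},{"jaw":0.5,"xyz":[0,0,-170],"angular":[0,0,0]},{"jaw":0.5,"xyz":[30,60,-170],"angular":[0,0,0]},{"jaw":0.5,"xyz":[70,110,-170],"angular":[0,0,0]},{"jaw":0.5,"xyz":[110,170,-170],"angular":[0,0,0]},{"jaw":0.5,"xyz":[150,230,-170],"angular":[0,0,0]},{"jaw":0.5,"xyz":[190,290,-170],"angular":[0,0,0]},{"jaw":0.5,"xyz":[190,290,-170],"angular":[0,0,0]}]'
python3 - <<'E'
from h import *
p,d=viewer.get_image('top'); W=world('top',d); H=W[...,2]
p2,_=viewer.get_image('side')
a=cv2.resize(p[120:270,85:345,::-1],(520,300)); b=cv2.resize(p2[130:260,150:410,::-1],(520,260)); cv2.imwrite('pics/end.png',np.vstack([a,b]))
for nm,(x,y),h in (('sL',(412,348.7),85),('sR',(405.7,253.4),92),('jL',(491.6,343.9),111),('jR',(485.3,248.2),111),('b1',(447,16),165),('b2',(679.5,-200),160),('tim',(656.8,-51),48),('gar',(568,15.5),55)):
    k=(np.hypot(W[...,0]-x,W[...,1]-y)<45)&(H>h-14)&(H<h+8); t=W[k]
    print(nm,t[:,2].max().round(1),t.mean(0).round(1),k.sum())
E
```

```text
clock: 25.38
eef_pos: [294.0, 542.1, 251.1]
tool_rot: [3.14, -0.002, -3.137]
force: [-0.1, -0.7, -0.4]
width: 64.1
gripper_force: 0.0
sL 89.6 [413.9 346.8  83. ] 310
sR 98.2 [405.7 252.5  90.2] 310
jL 115.4 [490.7 340.3 109.9] 182
jR 116.0 [483.7 246.  110.8] 177
b1 165.8 [447.7  15.6 160.1] 15
b2 161.2 [ 679.9 -200.3  155. ] 16
tim 50.9 [656.8 -50.9  38.7] 261
gar 58.7 [566.7  14.9  45.9] 104
```

View pics/end.png

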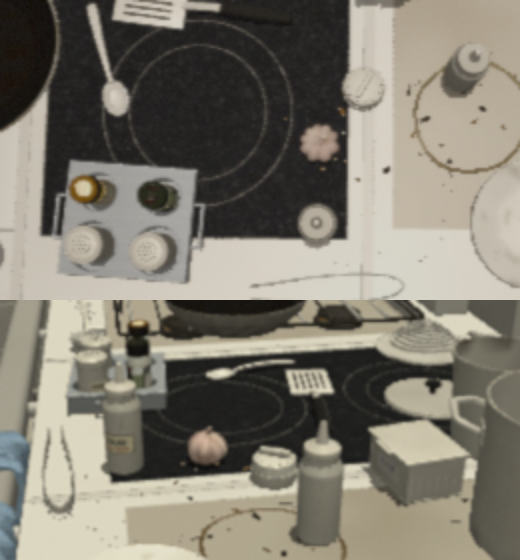

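All four stand upright in their wells: jars at crop (85,188) and (157,195), shakers at (85,245) and (152,250). The bottles, timer and garlic haven't moved, and the arm is clear.

```bash
python3 -c "
from cell import ctrl
print(ctrl.finish_job())"
```

```text
the job is handed in; nothing more can be done
None
```

The job is handed in: both shakers stand upright in the wide wells and both jars in the narrow wells, and the bottles, timer and garlic are where they were, after about 25 s on the robot's clock.

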